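Park the drum mixer and hold its hatch open

TASK

Make the bench drum mixer ready for loading: first slide its parking bolt fully home into the keeper on the drum, so that the drum cannot turn. Then open the blue hatch by its round black knob; nothing shows whether its catch is caught, so if a gentle pull raises it only a few millimetres and it stops, do not force it but turn the knob anticlockwise, as seen from above, by up to a quarter turn until it lets go. Swing the hatch up to about 50 degrees and finish while still holding it there, with the drum still bolted and the vials and the beaker left standing where they are.

Things in the scene. Friction and masses are not known exactly. Their poses are not given: they have to be found in the camera images.
- machine: Bench drum mixer, fixed: grey base 345 x 180 x 28 mm, a hexagonal steel drum (180 mm long, 130 mm across flats) between white cheeks, drum axis 110 mm up along the machine's x. Origin: centre of the base's underside, on the worktop; x runs along the drum axis from the bolt's end to the motor's end, y to the hatch hinge's side, z up. White motor box, 133 mm high, at x = 109 to 169 mm.
- bolt (a joint): How far the parking bolt has slid, in m: 0 fully withdrawn, 0.024 fully home (end stop). It slides along the machine's +x axis against about 3 N of friction and stays where it is left. At more than 0.012 its 10 mm rod stands in the keeper. It starts between 0 and 0.005.
- bolt_knob (a point): Centre of the bolt's upright black knob, a cylinder of 16 mm diameter and 24 mm height on the steel bolt at the robot's end of the machine. This point is 12 mm below the knob's top. The bolt's bracket and staples come up to 13.5 mm below this point and no higher; the knob moves with the bolt.
- drum (a joint): Turn of the drum about its axis, in rad: 0 with the hatch exactly on top and the keeper in line with the bolt. It hangs there by its own weight (within 0.02 at the start), turns easily when pulled while the bolt is withdrawn, and has about 0.02 rad of play when bolted.
- hatch_angle (a joint): Opening of the hatch, in rad: 0 shut, flat on top of the drum; grows as the knob's side rises, to 1.9. No stay: let go, it falls shut. With the catch caught it rises by only 0.02 to 0.05 rad (1 to 3 mm at the knob) and stops hard. The knob turns the catch's cam: anticlockwise from above frees it, to a stop; it may start anywhere in that quarter turn, caught or free, and stays where turned.
- hatch: Blue steel hatch plate 126 x 72 x 4 mm with the round knob, about 0.3 kg. Its origin lies on the hinge axis; when shut, its x axis is along the drum axis, its y axis points away from the knob, z up; the plate's upper face is at z = +3 mm.
- hatch_hinge (a point): Middle of the hatch's hinge axis, which runs along the machine's x axis on the long +y edge of the hatch.
- hatch_knob (a point): Centre of the round, fluted black knob on the hatch: 33 mm diameter, 22 mm high; the point is 11 mm below its top, 17.5 mm above the plate's upper face, 52.5 mm from the hinge axis; the knob's axis is square to the plate. Nothing on it shows how the catch is set. It turns against 0.03 N m; turned back clockwise it would catch again.
- strike: Fixed steel lip of the drum's opening, under which the cam of the catch hooks, along the edge of the hatch away from its hinge. Origin on the drum axis. It is bent if the hatch is forced against the caught catch with more than 40 N.
- vial_b: Bystander: amber vial with black cap, 25 mm diameter, 59 mm high, standing on the +y side of the machine; origin under its centre.
- vial_c: Bystander: clear vial with blue cap, 25 mm diameter, 53 mm high, standing on the +y side of the machine; origin under its centre.
- vial_e: Bystander: vial with red cap, 25 mm diameter, 51 mm high, standing on the +y side of the machine; origin under its centre.
- beaker_100: Bystander: small glass beaker, 53 mm diameter, 70 mm high, standing on the -y side of the machine, near the bolt's end; origin under its centre.

How it is judged:
By the outcome, as a careful person would: the job done as asked, in the order asked, and still so for the second after the job is handed in, while the arm keeps its last pose, push and grip.
It also fails if it takes over 56 s, if anything falls off the work surface, if the arm or the gripper's body presses on something with over 40 N, if the wrist force passes 120 N, or if a joint passes its speed limit or range.

ROBOT

A 6-joint arm with a two-finger parallel gripper is mounted at the origin on a cart in front of the work surface, level with it; the furniture and walls round the work are solid. World frame = base frame: x ahead of the robot, y to its left, z up, the work surface at z = 0. Lengths are in m, angles in degrees, forces in N, time in s.
With the tool pointing down it reaches from about 0.4 to 0.825 m from the base axis. Payload 7 kg.
Tool frame: the origin (TCP) lies between the finger pads; the fingertips stand robot.tip_extent ahead of it and the grasp point (between the pads) lies 6 mm ahead of it (robot.tip_extent is the distance from the TCP to the fingertips, in m); z points along the fingers, y is the line along which they close (so a half turn about z gives the same grasp; the last joint's range is limited). The gripper opens to 85 mm and grips with 20 to 120 N. Pads are 22 mm wide; open, the fingers measure 114 mm over their backs; the gripper's body (76 mm by 85 mm) begins 54 mm behind the grasp point. The pads swing forward as they close: fully open they stand 13 mm farther back than shut.
Start: joints at [85.835, 20.546, 0.682, 0, -70.136, -16.507], TCP at [0.238, 0.632, 0.256] pointing down, gripper open.
Joint ranges: [-176.03, 176.03], [-82.01, 121.73], [-58.28, 71.71], [-173.87, 95.51], [-174.79, -0.11], [-173.66, 173.66]. Speed limits (degrees/s): [136.94, 136.94, 172.46, 180, 180, 180].

INTERFACE

Orientations are given as [roll, pitch, yaw] about the fixed x, y, z axes, in that order (R = Rz(yaw) Ry(pitch) Rx(roll)).
In Python, from station import robot gives the robot as it stands. The module is installed in compiled form; this text tells all that it offers.
- The arm moves only by the shell command python3 -m handwheel 'ROWS' [FORCE]. ROWS is a JSON object of lists of equal length, an entry for each row: "slide": the shift along the tool's x, y, z in m, a list of three; "turn": the turn, a rotation vector about the tool's x, y, z in degrees, a list of three; "jaw": the opening, from -1 (shut) to 1 (fully open), so that 0 is half open. In form: {"slide": [[x, y, z], ...], "turn": [[rx, ry, rz], ...], "jaw": [jaw, ...]}. A call has 1 to 5 rows; each row is the pose to reach, as a shift and turn from the pose commanded when the call began, along the tool's axes at that moment; what a row does not reach only later rows make up. A row lasts 1/12 s, in which the tool goes at most 41.7 mm and 7.16 degrees, less where a joint would pass 70% of its speed; a pose out of reach is approached as far as the arm can. A call with a gripper value outside its range is refused whole. The fingers move at their own pace and stop on an object; FORCE is the grip in N (left out, the last holds). Time passes only in rows, so rows that repeat a pose let the fingers close. It gives the time, the measured TCP pose, the force, the opening and the grip force at its end, in the units of the state.
- robot.get_obs(): the state, without advancing time (a new reading comes with each control period).
- robot.capture(name): name is "scene" or "side" or "wrist"; returns the picture (384x512x3 uint8, red, green, blue); there is no depth.
- robot.camera_info(name): a dict with "fx", "fy", "cx", "cy" (pixels), "eye" and "rotation" of the camera in the world. Camera axes: x right, y down, z forward; pixel columns grow to the right and rows downward; lengths in m; the calibration is good to about 2 mm. A picture is of the moment at which its call begins: read the wrist's pose just before it. camera_info takes no time and is no camera call; for the wrist camera it gives the pose at the moment of the call.
- robot.job_done(): hands the job in; it is judged then, once.
Trained networks look in the newest picture that a camera, given by its name, has taken for a name from the list of things; names that differ only in an ending like _2 or _b are one class to them, and where a whole thing is asked for, a point or a joint stands for the part that bears it (a point fixed in the world has none). Each returns a list of dicts, best first, with "score" (0 to 1); they miss things now and then, are a little off and sometimes report something else, mostly with a low value. They report only what shows in the picture. A call takes as long as a camera call.
- robot.search_frame(label, camera): "position" ([x, y, z] in m, in the coordinates of the camera as it stood for that picture, good to about 4 mm: the middle of the surface that is visible of it).
The state is a dict: "time": time; "joint_positions": joint angles; "joint_velocities": joint speeds; "effort": joint torques, N m; "ee_pos": TCP position; "tool_rot": TCP orientation; "ft_force": force on the tool from outside, world axes, zero at the start; "moment": the same for the moment, N m; "grip_width": finger opening in m; "gripper_force": force on a finger pad.
Only numpy, scipy, OpenCV 4.12 (cv2) and the standard library are available. Lean on these libraries where they do the work, as an engineer would, in place of code of your own. Each camera call takes 0.05 s, during which the arm holds its last target. There are 200 camera calls.

## Working session

There is one attempt and no reset: what is moved stays moved. The work goes in short steps, Python scripts to look and compute and a shell command to move; the robot and the scene stay as the last step left them, time stands still between calls to the robot, and variables do not carry over. Pictures are saved under pics/ and viewed, at most 10 in all, crops included, and the job is handed in when it is done.

```bash
mkdir -p pics
cat > h.py <<'E'
import numpy as np, cv2
from scipy.spatial.transform import Rotation as R
from station import robot
def snap(c,f=None):
    im=robot.capture(c)
    if f: cv2.imwrite('pics/'+f,im[:,:,::-1])
    return im
def find(l,c,n=2):
    i=robot.camera_info(c); Rm=np.array(i['rotation']); e=np.array(i['eye'])
    out=[]
    for d in robot.search_frame(l,c)[:n]:
        out.append((round(d['score'],2),np.round(Rm@np.array(d['position'])+e,4).tolist()))
    return out
E
python3 - <<'E'
from h import *
a=snap('scene','s0.png');b=snap('side','d0.png')
cv2.imwrite('pics/both.png',cv2.resize(np.vstack([a,b])[:,:,::-1],(400,600))) 
for c in('scene','side'):
    print(c,robot.camera_info(c)['eye'])
    for l in('machine','bolt_knob','hatch','hatch_knob','hatch_hinge','vial_b','beaker_100'): print(l,find(l,c,3))
o=robot.get_obs();print(o['time'],o['ee_pos'],o['tool_rot'],o['grip_width'],robot.tip_extent)
E
```

```text
scene [-0.13264348 -0.18174499  0.62860598]
machine [(0.95, [-56.4429, -56.492, -55.6816])]
bolt_knob [(0.47, [-53.4596, -53.5087, -52.6983])]
hatch [(0.93, [-57.4768, -57.5259, -56.7155])]
hatch_knob [(0.73, [-58.197, -58.2461, -57.4357])]
hatch_hinge [(0.96, [-57.5855, -57.6346, -56.8243])]
vial_b [(0.62, [-43.8335, -43.8826, -43.0723]), (0.56, [-43.1166, -43.1657, -42.3553]), (0.54, [-43.0668, -43.1159, -42.3056])]
beaker_100 [(0.79, [-73.553, -73.6021, -72.7918]), (0.38, [-53.1169, -53.166, -52.3556])]
side [0.37500117 0.90129995 0.52813373]
machine [(0.85, [-120.0596, -119.5333, -119.9065])]
bolt_knob [(0.89, [-147.1935, -146.6672, -147.0403]), (0.57, [-124.2095, -123.6832, -124.0563]), (0.51, [-150.8535, -150.3272, -150.7004])]
hatch [(0.63, [-123.9116, -123.3853, -123.7584])]
hatch_knob [(0.79, [-124.1333, -123.607, -123.9802])]
hatch_hinge [(0.69, [-124.3075, -123.7812, -124.1543])]
vial_b [(0.64, [-134.9668, -134.4405, -134.8137]), (0.56, [-139.9935, -139.4672, -139.8403])]
beaker_100 []
0.8 [0.23830637 0.63153677 0.25636088] [-1.79992850e+02  1.96817318e-03 -2.06719241e+01] 0.08571060638902846 0.025
```

View pics/s0.png

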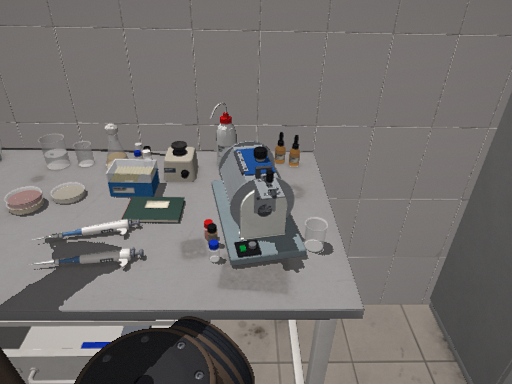

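View pics/d0.png

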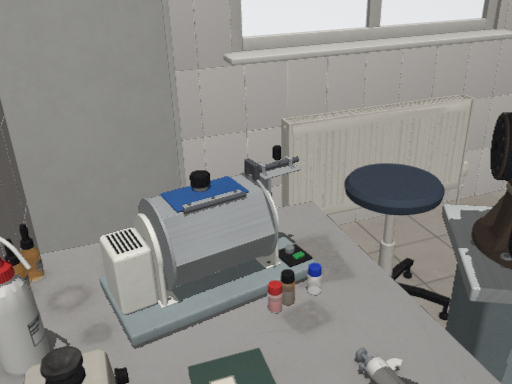

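The scene picture shows the bolt knob at about (269,177), the hatch knob at (260,155), the beaker at (316,235) and the vials near (211,240). In the side picture the bolt knob is at (277,153) and the hatch knob at (200,180). The camera's rotation is evidently not a matrix, so I'll read it as Euler angles.

```bash
sed -i "s/Rm=np.array(i\['rotation'\])/r=np.array(i['rotation']); Rm=r if r.shape==(3,3) else R.from_euler('xyz',r,degrees=True).as_matrix()/" h.py
python3 - <<'E'
from h import *
for c in('scene','side'):
    snap(c); print(c,robot.camera_info(c))
    for l in('machine','bolt_knob','hatch','hatch_knob','vial_b','beaker_100'): print(l,find(l,c,3))
E
```

```text
scene {'fx': 388.83924739673864, 'fy': 388.83924739673864, 'cx': 255.28828938565374, 'cy': 194.31482417843395, 'eye': array([-0.13264348, -0.18174499,  0.62860598]), 'rotation': array([-123.61571777,   -1.34159769,  -61.52430374])}
machine [(0.6, [0.5214, 0.1562, 0.0962])]
bolt_knob [(0.48, [0.4896, 0.1095, 0.2066])]
hatch [(0.77, [0.5971, 0.1966, 0.1811])]
hatch_knob [(0.95, [0.5936, 0.1968, 0.1823]), (0.3, [0.4632, 0.2628, 0.0506])]
vial_b [(0.65, [0.4515, 0.2351, 0.0488]), (0.57, [0.4112, 0.2025, 0.0291]), (0.41, [0.4648, 0.2626, 0.0483])]
beaker_100 [(0.78, [0.5607, 0.0257, 0.0432])]
side {'fx': 493.8861073007022, 'fy': 493.8861073007022, 'cx': 263.7877752134571, 'cy': 186.69408311080775, 'eye': array([0.37500117, 0.90129995, 0.52813373]), 'rotation': array([-115.39302368,    1.2879648 , -170.41926576])}
machine [(0.77, [0.5953, 0.2703, 0.1117])]
bolt_knob [(0.57, [0.4875, 0.1227, 0.2011])]
hatch [(0.95, [0.6007, 0.2107, 0.1771])]
hatch_knob [(0.84, [0.5992, 0.2116, 0.178])]
vial_b [(0.93, [0.4568, 0.2518, 0.0449]), (0.89, [0.4137, 0.2152, 0.0321]), (0.76, [0.4717, 0.2748, 0.0367])]
beaker_100 []
```

```bash
cat >> h.py <<'E'
def ray(c,u,v,info=None):
    i=info or robot.camera_info(c)
    d=R.from_euler('xyz',i['rotation'],degrees=True).apply([(u-i['cx'])/i['fx'],(v-i['cy'])/i['fy'],1])
    return np.array(i['eye']),d/np.linalg.norm(d)
def plane(c,u,v,z):
    e,d=ray(c,u,v); return e+d*(z-e[2])/d[2]
def tri(rays):
    A=sum(np.eye(3)-np.outer(d,d) for e,d in rays); b=sum((np.eye(3)-np.outer(d,d))@e for e,d in rays)
    return np.linalg.solve(A,b)
E
python3 - <<'E'
from h import *
np.set_printoptions(precision=4,suppress=True)
print('bolt',tri([ray('scene',269,177),ray('side',277,153)]))
print('hk',tri([ray('scene',260,154),ray('side',200,180)]))
a=cv2.imread('pics/s0.png')[130:280,190:340];b=cv2.imread('pics/d0.png')[130:320,90:330]
cv2.imwrite('pics/c1.png',np.hstack([cv2.resize(a,(375,375)),cv2.resize(b,(420,333))[:333].copy() if 0 else cv2.resize(b,(420,375))]))
E
```

```text
bolt [0.4918 0.1136 0.2141]
hk [0.6076 0.1951 0.1935]
```

View pics/c1.png

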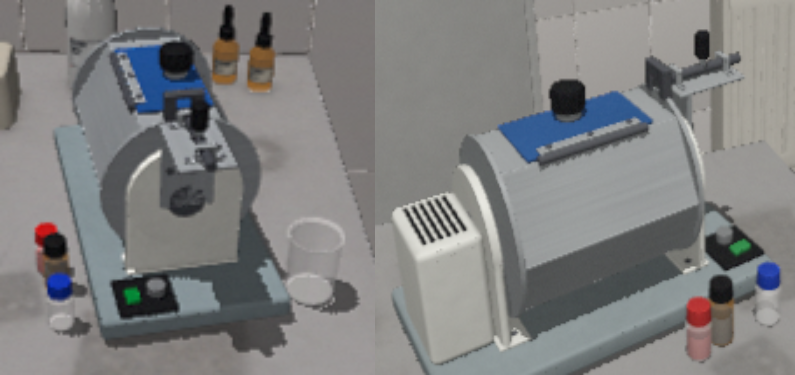

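The crop shows the hinge on the left (+y) side of the blue plate, the bolt knob at crop (200,115) and the base's top corners near full-image (230,259), (306,248) and (212,182). Next come the yaw and the moves.

Run:
```python
from h import *
np.set_printoptions(precision=4,suppress=True)
fl,fr,bl=[plane('scene',u,v,.028) for u,v in((230,259),(306,248),(212,182))]
print(fl,fr,bl,np.linalg.norm(fl-fr),np.linalg.norm(bl-fl))
d=bl-fl;y1=np.degrees(np.arctan2(d[1],d[0]));d=fl-fr;y2=np.degrees(np.arctan2(-d[0],d[1]))
# side camera: near long edge of the base, bottom right end of it near (310,262), left (150,330)?
print(y1,y2)
# hinge line direction from side crop
p=[plane('side',90+u*240/420,130+(v)*190/375,.181) for u,v in((541,157),(650,122))]
d=p[0]-p[1];print('hinge',p,np.degrees(np.arctan2(d[1],d[0])))
for yaw in(20,24,28,32,36):
    a=np.radians(yaw);d=np.array([.6076-.4918,.1951-.1136]);print(yaw,d@[np.cos(a),np.sin(a)],d@[-np.sin(a),np.cos(a)])
```

```text
[0.4111 0.1613 0.028 ] [0.5303 0.0279 0.028 ] [0.6613 0.3766 0.028 ] 0.17891964890480247 0.330130292635403
40.70358209061505 41.807027897400594
hinge [array([0.2929, 0.2349, 0.181 ]), array([0.1924, 0.1626, 0.181 ])] 35.718322621328845
20 0.1366910471680502 0.03697901599693909
24 0.13893760040569092 0.02735385152969429
28 0.14050726362011384 0.01759542184739638
32 0.14139238956992034 0.007751269038543573
36 0.1415886660104555 -0.0021306471739101825
```

```bash
cat >> h.py <<'E'
np.set_printoptions(precision=4,suppress=True)
YAW=41.
def to(p,rpy):
    o=robot.get_obs(); Rt=R.from_euler('xyz',o['tool_rot'],degrees=True)
    print('slide',Rt.inv().apply(np.array(p)-o['ee_pos']),'turn',np.round((Rt.inv()*R.from_euler('xyz',rpy,degrees=True)).as_rotvec(degrees=True),2))
    print('now',o['ee_pos'],o['tool_rot'],'F',o['ft_force'],'t',o['time'])
E
python3 -m handwheel '{"slide":[[0.02,0.02,-0.03],[0.05,0.045,-0.05],[0.08,0.075,-0.05],[0.11,0.105,-0.05],[0.14,0.13,-0.05]],"turn":[[0,0,7],[0,0,14],[0,0,21],[0,0,28],[0,0,35]],"jaw":[1,1,1,1,1]}'
python3 -c "
from h import *
to([.485,.11,.30],[180,0,-139])"
```

```text
time: 1.92
ee_pos: [0.3231, 0.4595, 0.3069]
tool_rot: [-180.0, 0.0, -56.0]
ft_force: [1.0, 0.3, -0.5]
grip_width: 0.0854
gripper_force: 0.0
slide [0.3802 0.0614 0.0065] turn [-0.    0.07 83.02]
now [0.3231 0.4595 0.3069] [-179.9516    0.0484  -55.9778] F [ 1.0452  0.3324 -0.5381] t 1.9167
```

```bash
python3 -m handwheel '{"slide":[[0.035,0.006,0],[0.07,0.012,0],[0.105,0.018,0],[0.14,0.024,0],[0.175,0.03,0]],"turn":[[0,0,7],[0,0,14],[0,0,21],[0,0,28],[0,0,35]],"jaw":[1,1,1,1,1]}'
python3 -c "
from h import *
to([.485,.11,.30],[180,0,-139])"
```

```text
time: 2.33
ee_pos: [0.3972, 0.2981, 0.3067]
tool_rot: [-180.0, 0.0, -91.0]
ft_force: [1.2, 0.2, 0.1]
grip_width: 0.0852
gripper_force: 0.0
slide [ 0.1866 -0.091   0.0066] turn [-0.01  0.05 48.  ]
now [0.3972 0.2981 0.3067] [-179.9722    0.0446  -91.0008] F [1.2351 0.1619 0.0814] t 2.3333
```

```bash
python3 -m handwheel '{"slide":[[0.035,-0.017,0],[0.07,-0.034,0],[0.105,-0.051,0],[0.14,-0.068,0],[0.175,-0.085,0]],"turn":[[0,0,7],[0,0,14],[0,0,21],[0,0,28],[0,0,35]],"jaw":[1,1,1,1,1]}'
python3 -m handwheel '{"slide":[[0.011,0.003,0],[0.011,0.003,0],[0.011,0.003,0]],"turn":[[0,0,7],[0,0,13],[0,0,13]],"jaw":[1,1,1]}'
python3 - <<'E'
from h import *
i=robot.camera_info('wrist');snap('wrist','w1.png');print(i)
for l in('bolt_knob','hatch_knob','hatch'): print(l,find(l,'wrist'))
snap('scene');print(find('bolt_knob','scene'))
to([.4918,.1136,.2141+.02],[180,0,-139])
E
```

```text
time: 2.75
ee_pos: [0.4802, 0.122, 0.3068]
tool_rot: [-180.0, 0.1, -126.0]
ft_force: [1.5, 0.7, -0.1]
grip_width: 0.0854
gripper_force: 0.0
time: 3.0
ee_pos: [0.471, 0.1154, 0.3066]
tool_rot: [-180.0, 0.0, -139.1]
ft_force: [0.5, 0.3, 0.5]
grip_width: 0.0853
gripper_force: 0.0
{'fx': 284.14128788574595, 'fy': 284.14128788574595, 'cx': 257.56551436484983, 'cy': 188.03754688396816, 'eye': array([0.4199, 0.0703, 0.4244]), 'rotation': array([164.2228,   0.0138, 131.0231])}
bolt_knob [(0.62, [0.4872, 0.1032, 0.2035])]
hatch_knob [(0.72, [0.5658, 0.1783, 0.1811])]
hatch [(0.96, [0.5657, 0.1842, 0.1782])]
[(0.44, [0.4877, 0.1066, 0.2084])]
slide [-0.0132 -0.0165  0.0722] turn [-0.  -0.   0.5]
now [0.4709 0.1172 0.3063] [-179.9992   -0.0027 -138.4996] F [-1.0606 -0.5891  0.2994] t 3.3
```

View pics/w1.png

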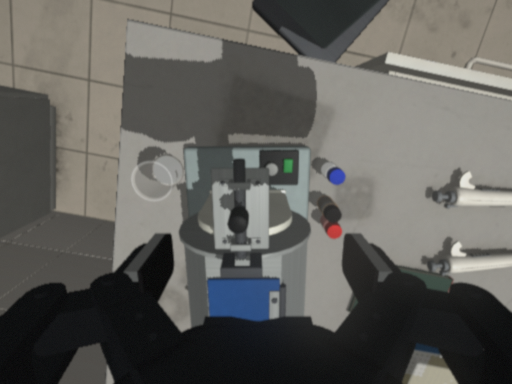

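The wrist view shows the bolt knob at about (238,219). The base's edge is level in the image, so the machine's yaw is 41.0°. I'll triangulate with the three views.

Run:
```python
from h import *
w={'fx':284.141,'fy':284.141,'cx':257.566,'cy':188.038,'eye':[.4199,.0703,.4244],'rotation':[164.2228,.0138,131.0231]}
rs=[ray('scene',269,178),ray('side',277,153),ray('wrist',238,219,w)]
for r in([0,1,2],[0,2],[1,2]): print(tri([rs[k] for k in r]))
p=tri(rs);p[2]+=0
to(p+[0,0,.016],[180,0,-139])
```

```text
[0.4927 0.1137 0.2132]
[0.4961 0.1155 0.2086]
[0.4929 0.1141 0.2148]
slide [-0.0139 -0.017   0.0771] turn [-0.  -0.   0.5]
now [0.4709 0.1172 0.3063] [-179.9992   -0.0027 -138.4996] F [-1.0606 -0.5891  0.2994] t 3.3
```

```bash
python3 -m handwheel '{"slide":[[-0.014,-0.017,0.02],[-0.014,-0.017,0.04],[-0.014,-0.017,0.06],[-0.014,-0.017,0.072],[-0.014,-0.017,0.072]],"turn":[[0,0,0.5],[0,0,0.5],[0,0,0.5],[0,0,0.5],[0,0,0.5]],"jaw":[0.3,-0.2,-0.2,-0.2,-0.2]}' 20
python3 - <<'E'
from h import *
i=robot.camera_info('wrist');snap('wrist','w2.png')
a=snap('side');cv2.imwrite('pics/c2.png',np.hstack([cv2.imread('pics/w2.png')[150:384,130:390],cv2.resize(a[60:260,180:380,::-1],(234,234))]))
E
```

```text
time: 3.72
ee_pos: [0.4913, 0.1129, 0.2314]
tool_rot: [179.9, -0.3, -139.1]
ft_force: [-1.1, -0.1, 0.3]
grip_width: 0.0339
gripper_force: 0.0
```

View pics/c2.png

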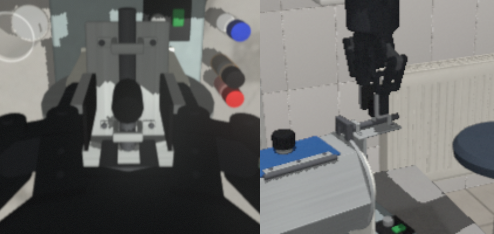

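The knob, at crop (127,100), sits centred between the pads (88 and 166), so I'll grip and slide it home.

```bash
python3 -m handwheel '{"slide":[[0,0,0],[0,0,0],[0,0,0],[0,0,0]],"turn":[[0,0,0],[0,0,0],[0,0,0],[0,0,0]],"jaw":[-1,-1,-1,-1]}' 20
python3 -m handwheel '{"slide":[[-0.004,0,0],[-0.008,0,0],[-0.012,0,0],[-0.016,0,0],[-0.018,0,0]],"turn":[[0,0,0],[0,0,0],[0,0,0],[0,0,0],[0,0,0]],"jaw":[-1,-1,-1,-1,-1]}' 30
```

```text
time: 4.15
ee_pos: [0.4931, 0.1138, 0.2355]
tool_rot: [180.0, 0.1, -139.1]
ft_force: [-4.4, 2.9, 5.1]
grip_width: 0.0149
gripper_force: 21.0
time: 4.57
ee_pos: [0.5064, 0.1254, 0.2354]
tool_rot: [180.0, 0.1, -139.1]
ft_force: [-6.9, 2.8, 8.2]
grip_width: 0.0147
gripper_force: 30.5
```

```bash
python3 -m handwheel '{"slide":[[-0.002,0,0],[-0.004,0,0],[-0.004,0,0]],"turn":[[0,0,0],[0,0,0],[0,0,0]],"jaw":[-1,-1,-1]}' 30
python3 -m handwheel '{"slide":[[-0.002,0,0],[-0.003,0,0],[-0.003,0,0]],"turn":[[0,0,0],[0,0,0],[0,0,0]],"jaw":[-1,-1,-1]}' 30
```

```text
time: 4.82
ee_pos: [0.509, 0.1277, 0.2354]
tool_rot: [180.0, 0.0, -139.1]
ft_force: [-7.4, 3.4, 9.7]
grip_width: 0.0143
gripper_force: 30.7
time: 5.07
ee_pos: [0.5092, 0.1278, 0.2353]
tool_rot: [180.0, -0.3, -139.2]
ft_force: [-14.9, -1.9, 16.1]
grip_width: 0.0148
gripper_force: 31.3
```

```bash
python3 -m handwheel '{"slide":[[-0.002,0,0],[-0.002,0,0],[-0.002,0,0]],"turn":[[0,0,0],[0,0,0],[0,0,0]],"jaw":[-1,-1,-1]}' 40
python3 - <<'E'
from h import *
a=snap('side');i=robot.camera_info('wrist');w=snap('wrist')
cv2.imwrite('pics/c3.png',np.hstack([cv2.resize(w[150:384,130:390,::-1],(390,351)),cv2.resize(a[110:220,180:320,::-1],(400,351))]))
E
```

```text
time: 5.32
ee_pos: [0.5093, 0.1279, 0.2352]
tool_rot: [179.9, -0.5, -139.2]
ft_force: [-20.7, -5.7, 20.3]
grip_width: 0.0141
gripper_force: 40.3
```

View pics/c3.png

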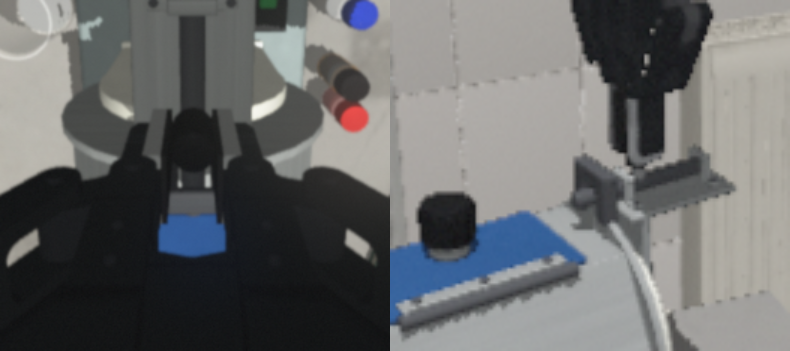

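The side crop shows the rod standing through the keeper at about (585,200), and the force rises without any travel, so the bolt is home. I'll relax the push, release, rise and go over the hatch knob.

```bash
python3 -m handwheel '{"slide":[[0.005,0,0],[0.005,0,0],[0.005,0,0],[0.005,0,0],[0.005,0,0]],"turn":[[0,0,0],[0,0,0],[0,0,0],[0,0,0],[0,0,0]],"jaw":[-1,0.3,0.8,0.8,0.8]}' 20
python3 -m handwheel '{"slide":[[0,0,-0.03],[0,0,-0.06],[-0.04,-0.004,-0.065],[-0.08,-0.009,-0.065],[-0.1,-0.013,-0.065]],"turn":[[0,0,0],[0,0,0],[0,0,0],[0,0,0],[0,0,0]],"jaw":[0.8,0.8,0.8,0.8,0.8]}'
python3 -m handwheel '{"slide":[[-0.005,0,0],[-0.005,0,0]],"turn":[[0,0,0],[0,0,0]],"jaw":[1,1]}'
python3 - <<'E'
from h import *
i=robot.camera_info('wrist');snap('wrist','w4.png');print({k:np.array(v).tolist() for k,v in i.items()})
for l in('bolt_knob','hatch_knob','hatch','hatch_hinge'): print(l,find(l,'wrist'))
to([.6076,.1951,.21],[180,0,-139])
E
```

```text
time: 5.83
ee_pos: [0.5096, 0.1274, 0.2342]
tool_rot: [-180.0, -0.0, -139.2]
ft_force: [-0.2, -0.0, -0.3]
grip_width: 0.0623
gripper_force: 0.0
time: 6.25
ee_pos: [0.5964, 0.1849, 0.2998]
tool_rot: [-180.0, 0.1, -139.1]
ft_force: [-0.1, 0.1, 0.2]
grip_width: 0.0767
gripper_force: 0.0
time: 6.42
ee_pos: [0.5982, 0.1869, 0.2976]
tool_rot: [180.0, -0.1, -139.2]
ft_force: [0.4, -0.3, -0.6]
grip_width: 0.0853
gripper_force: 0.0
{'fx': 284.14128788574595, 'fy': 284.14128788574595, 'cx': 257.56551436484983, 'cy': 188.03754688396816, 'eye': [0.5473610361714435, 0.14209276257825834, 0.41565259908389773], 'rotation': [164.39801219768066, 0.0030994781614376607, 130.9166513121174]}
bolt_knob [(0.95, [0.51, 0.1216, 0.2056]), (0.64, [0.5768, 0.0128, 0.0373])]
hatch_knob [(0.83, [0.5951, 0.1987, 0.1832]), (0.46, [0.5674, 0.1804, 0.1766])]
hatch [(0.74, [0.595, 0.2001, 0.1821])]
hatch_hinge [(0.95, [0.5878, 0.2018, 0.1821]), (0.29, [0.4204, 0.2074, 0.0552])]
slide [-0.0143 -0.0001  0.0898] turn [-0.    0.03 -0.18]
now [0.5967 0.1857 0.2998] [-179.9961    0.0251 -139.177 ] F [ 0.8348 -0.5891  0.2008] t 6.6667
```

View pics/w4.png

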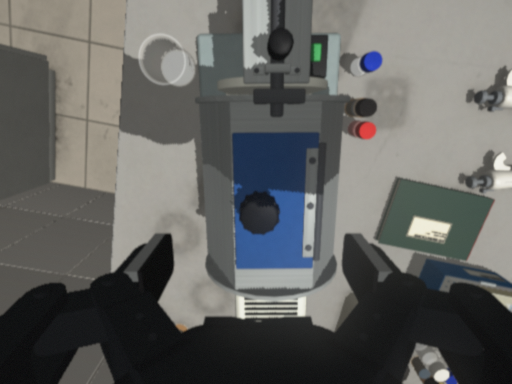

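The wrist view shows the hatch knob at (260,213) and the hinge rod at column ~322; the bolt rod stands in the keeper at (278,95). I'll triangulate the knob.

Run:
```python
from h import *
w={'fx':284.141,'fy':284.141,'cx':257.566,'cy':188.038,'eye':[.54736,.14209,.41565],'rotation':[164.398,.0031,130.9167]}
# knob top centre ~ black blob: side (200,178), scene(260,153)
rs=[ray('scene',260,154),ray('side',200,179.5),ray('wrist',260,213,w)]
for r in([0,1,2],[0,1],[0,2],[1,2]): print(tri([rs[k] for k in r]))
p=tri(rs)
to(p+[0,0,.01],[180,0,-139])
```

```text
[0.608  0.1964 0.1943]
[0.6074 0.1949 0.1939]
[0.6102 0.1979 0.1914]
[0.6077 0.1975 0.196 ]
slide [-0.0155  0.0007  0.0954] turn [-0.    0.03 -0.18]
now [0.5967 0.1857 0.2998] [-179.9961    0.0251 -139.177 ] F [ 0.8348 -0.5891  0.2008] t 6.6667
```

```bash
python3 -m handwheel '{"slide":[[-0.0155,0.001,0.02],[-0.0155,0.001,0.045],[-0.0155,0.001,0.07],[-0.0155,0.001,0.09],[-0.0155,0.001,0.093]],"turn":[[0,0,0],[0,0,0],[0,0,0],[0,0,0],[0,0,0]],"jaw":[0.3,0.2,0.2,0.2,0.2]}' 20
python3 -m handwheel '{"slide":[[0,0,0],[0,0,0],[0,0,0],[0,0,0]],"turn":[[0,0,0],[0,0,0],[0,0,0],[0,0,0]],"jaw":[-1,-1,-1,-1]}' 30
```

```text
time: 7.08
ee_pos: [0.6061, 0.196, 0.2029]
tool_rot: [179.9, -0.3, -139.2]
ft_force: [-1.0, -0.1, -0.6]
grip_width: 0.0516
gripper_force: 0.0
time: 7.42
ee_pos: [0.6086, 0.1971, 0.2078]
tool_rot: [-180.0, 0.1, -139.2]
ft_force: [-0.6, -1.8, 0.9]
grip_width: 0.0297
gripper_force: 30.9
```

```bash
python3 -m handwheel '{"slide":[[0,0.0006,-0.001],[0,0.0012,-0.0018],[0,0.0018,-0.0027],[0,0.0018,-0.0027]],"turn":[[1,0,0],[2,0,0],[3,0,0],[3,0,0]],"jaw":[-1,-1,-1,-1]}' 40
python3 -m handwheel '{"slide":[[0,0.0006,-0.001],[0,0.0012,-0.0018],[0,0.0012,-0.0018]],"turn":[[1,0,0],[2,0,0],[2,0,0]],"jaw":[-1,-1,-1]}' 40
```

```text
time: 7.75
ee_pos: [0.6068, 0.1992, 0.2096]
tool_rot: [-176.9, 0.0, -139.1]
ft_force: [-2.2, -0.2, 0.4]
grip_width: 0.0293
gripper_force: 39.9
time: 8.0
ee_pos: [0.6059, 0.2002, 0.21]
tool_rot: [-174.9, -0.0, -139.1]
ft_force: [0.4, 1.8, -4.4]
grip_width: 0.0297
gripper_force: 40.5
```

```bash
python3 -m handwheel '{"slide":[[0,0.0003,-0.001],[0,0.0006,-0.002],[0,0.0006,-0.002]],"turn":[[0.5,0,0],[1,0,0],[1,0,0]],"jaw":[-1,-1,-1]}' 40
python3 -c "
from h import *
o=robot.get_obs();print(o['ee_pos'],o['ft_force'],o['moment'],o['tool_rot'])"
```

```text
time: 8.25
ee_pos: [0.6056, 0.2003, 0.2106]
tool_rot: [-174.0, -0.1, -139.2]
ft_force: [5.3, 2.1, -16.1]
grip_width: 0.0294
gripper_force: 41.6
[0.6056 0.2003 0.2106] [  5.2901   2.1157 -16.1438] [ 2.0662 -0.8234  0.1511] [-173.9998   -0.0849 -139.189 ]
```

```bash
python3 -m handwheel '{"slide":[[0,-0.0016,0.0031],[0,-0.0032,0.0062],[0,-0.0032,0.0062]],"turn":[[-3,0,0],[-6,0,0],[-6,0,0]],"jaw":[-1,-1,-1]}' 40
python3 -m handwheel '{"slide":[[0,0,0],[0,0,0],[0,0,0],[0,0,0],[0,0,0]],"turn":[[0,0,-6],[0,0,-12],[0,0,-18],[0,0,-24],[0,0,-30]],"jaw":[-1,-1,-1,-1,-1]}' 40
python3 -c "
from h import *
o=robot.get_obs();print(o['ee_pos'],o['ft_force'],o['moment'],o['tool_rot'],o['joint_positions'])"
```

```text
time: 8.5
ee_pos: [0.6099, 0.1955, 0.2078]
tool_rot: [180.0, -0.0, -139.2]
ft_force: [-1.3, -0.7, 1.6]
grip_width: 0.0297
gripper_force: 42.9
time: 8.92
ee_pos: [0.6091, 0.1963, 0.208]
tool_rot: [-179.9, -0.1, -108.9]
ft_force: [-0.8, -1.4, -0.2]
grip_width: 0.0293
gripper_force: 42.6
[0.6091 0.1963 0.208 ] [-0.8151 -1.359  -0.1714] [-0.5668 -0.0209 -0.0026] [-179.865    -0.0616 -108.8791] [ 35.3817  19.1394  -7.985    0.1637 -62.8469 -54.3354]
```

```bash
python3 -m handwheel '{"slide":[[0,0,0],[0,0,0],[0,0,0],[0,0,0],[0,0,0]],"turn":[[0,0,-6],[0,0,-12],[0,0,-18],[0,0,-24],[0,0,-30]],"jaw":[-1,-1,-1,-1,-1]}' 40
python3 -c "
from h import *
o=robot.get_obs();print(o['ee_pos'],o['ft_force'],o['moment'],o['tool_rot'])"
```

```text
time: 9.33
ee_pos: [0.6088, 0.1963, 0.2079]
tool_rot: [-180.0, -0.1, -78.9]
ft_force: [-1.7, -1.5, 0.1]
grip_width: 0.0295
gripper_force: 42.6
[0.6088 0.1963 0.2079] [-1.7353 -1.5189  0.1195] [-0.5144  0.5273 -0.055 ] [-179.9501   -0.1166  -78.8757]
```

```bash
python3 -m handwheel '{"slide":[[-0.0016,0.0009,-0.0027],[-0.0033,0.0019,-0.0053],[-0.0033,0.0019,-0.0053]],"turn":[[1.5,2.6,0],[3,5.2,0],[3,5.2,0]],"jaw":[-1,-1,-1]}' 40
python3 -c "
from h import *
o=robot.get_obs();print(o['ee_pos'],o['ft_force'],o['moment'],o['tool_rot'])"
```

```text
time: 9.58
ee_pos: [0.6055, 0.2, 0.2129]
tool_rot: [-176.9, -5.4, -79.2]
ft_force: [0.7, -0.9, -3.8]
grip_width: 0.0297
gripper_force: 42.3
[0.6055 0.2    0.2129] [ 0.7483 -0.905  -3.7514] [-0.0827 -0.0476 -0.0277] [-176.8721   -5.4318  -79.2364]
```

```bash
python3 -m handwheel '{"slide":[[-0.001,0.0006,-0.0018],[-0.0021,0.0012,-0.0036],[-0.0033,0.0019,-0.0053],[-0.0045,0.0026,-0.007],[-0.0057,0.0033,-0.0086]],"turn":[[1,1.73,0],[2,3.46,0],[3,5.2,0],[4,6.93,0],[5,8.66,0]],"jaw":[-1,-1,-1,-1,-1]}' 40
python3 -c "
from h import *
o=robot.get_obs();print(o['ee_pos'],o['ft_force'],o['moment'],o['tool_rot'],o['joint_positions'])
a=np.array([.5,.866,0]);c=np.array([-.0455,.0263,.0335])
for t in (5,10,15,20,25): print(t,c-R.from_rotvec(np.radians(t)*a).apply(c),t*a)"
```

```text
time: 10.0
ee_pos: [0.6011, 0.2052, 0.2204]
tool_rot: [-171.8, -13.9, -80.2]
ft_force: [-0.3, -2.8, -3.4]
grip_width: 0.0292
gripper_force: 42.3
[0.6011 0.2052 0.2204] [-0.3478 -2.821  -3.4192] [ 0.2339  1.0082 -0.1508] [-171.8046  -13.9196  -80.1878] [ 44.7412  16.035  -20.0956  19.3699 -56.5813 -45.049 ]
5 [-0.0027  0.0016 -0.0045] [2.5  4.33 0.  ]
10 [-0.0057  0.0033 -0.0086] [5.   8.66 0.  ]
15 [-0.0091  0.0052 -0.0125] [ 7.5  12.99  0.  ]
20 [-0.0127  0.0073 -0.016 ] [10.   17.32  0.  ]
25 [-0.0165  0.0095 -0.0191] [12.5  21.65  0.  ]
```

```bash
python3 -m handwheel '{"slide":[[-0.0027,0.0016,-0.0045],[-0.0057,0.0033,-0.0086],[-0.0091,0.0052,-0.0125],[-0.0127,0.0073,-0.016],[-0.0127,0.0073,-0.016]],"turn":[[2.5,4.33,0],[5,8.66,0],[7.5,12.99,0],[10,17.32,0],[10,17.32,0]],"jaw":[-1,-1,-1,-1,-1]}' 40
python3 -c "
from h import *
o=robot.get_obs();print(o['ee_pos'],o['ft_force'],o['moment'],o['tool_rot'],o['joint_positions'])"
```

```text
time: 10.42
ee_pos: [0.5883, 0.2199, 0.2311]
tool_rot: [-159.9, -31.0, -84.6]
ft_force: [1.9, -5.1, 0.8]
grip_width: 0.03
gripper_force: 42.4
[0.5883 0.2199 0.2311] [ 1.8904 -5.1188  0.811 ] [-0.0306  0.3511 -0.2097] [-159.9129  -31.0492  -84.581 ] [ 53.5532  16.4025 -32.6122  42.7233 -58.5925 -71.1682]
```

```bash
python3 -m handwheel '{"slide":[[-0.0027,0.0016,-0.0045],[-0.0057,0.0033,-0.0086],[-0.0084,0.0048,-0.0117],[-0.0084,0.0048,-0.0117],[-0.0084,0.0048,-0.0117]],"turn":[[2.5,4.33,0],[5,8.66,0],[7,12.12,0],[7,12.12,0],[7,12.12,0]],"jaw":[-1,-1,-1,-1,-1]}' 40
python3 - <<'E'
from h import *
o=robot.get_obs();print(o['ee_pos'],o['ft_force'],o['moment'],o['tool_rot'],o['joint_velocities'])
z=R.from_euler('xyz',o['tool_rot'],degrees=True).apply([0,0,1]);print(z,np.degrees(np.arccos(-z[2])))
b=snap('side');s=snap('scene')
cv2.imwrite('pics/c5.png',np.hstack([cv2.resize(s[100:290,170:360,::-1],(400,400)),cv2.resize(b[90:340,90:340,::-1],(400,400))]))
E
```

```text
time: 10.83
ee_pos: [0.5795, 0.2301, 0.2352]
tool_rot: [-149.4, -41.6, -91.0]
ft_force: [-0.6, -5.1, -1.6]
grip_width: 0.0294
gripper_force: 42.4
[0.5795 0.2301 0.2352] [-0.5802 -5.0566 -1.5595] [ 0.8612  1.7173 -0.8128] [-149.3969  -41.5913  -91.0454] [-0.8312 -0.9156  0.7202 -1.5192  1.5813  0.8027]
[ 0.4986 -0.5805 -0.6437] 49.92968950711906
```

View pics/c5.png

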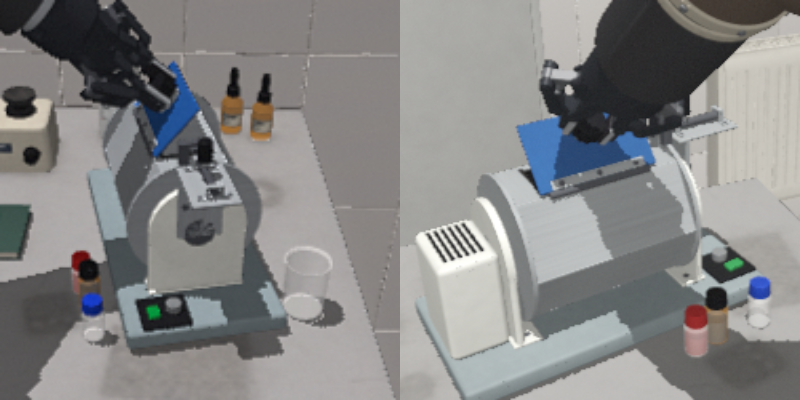

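The picture shows the hatch held open at about 50°, with the bolt knob still home at about (205,150) and the vials and beaker standing. The measured TCP displacement agrees with 50°.

```bash
python3 -m handwheel '{"slide":[[0,0,0],[0,0,0],[0,0,0]],"turn":[[0,0,0],[0,0,0],[0,0,0]],"jaw":[-1,-1,-1]}' 40; python3 -c "
from station import robot
print(robot.job_done())"
```

```text
time: 11.18
ee_pos: [0.5795, 0.2301, 0.2352]
tool_rot: [-149.3, -41.5, -91.1]
ft_force: [-1.1, -4.4, -2.1]
grip_width: 0.0296
gripper_force: 42.4
the job is handed in; nothing more can be done
None
```

I handed the job in at 11.2 s: the bolt is pushed home to its end stop, the hatch catch was caught and came free when I turned the knob about 60° anticlockwise, and the hatch is held at about 50° with the vials and beaker still standing.

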